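Raise the hold-down arm and load the tube

TASK

Get the hold-down jig on the welding bench ready for the next piece: push its counterweighted arm up by the cross bar at its end, past the balance point, so that it stays raised by itself. Then push the short piece of square steel tube that lies under the cross bar straight towards the jig, sliding over the bench, until it sits flush and square against the jig's upright stop plate, about in the middle of the plate. Only slide the tube, do not pick it up or tip it over, and leave the other things on the bench where they are.

Things in the scene. Friction and masses are not known exactly. Their poses are not given: they have to be found in the camera images.
- jig: Hold-down jig fixed to the bench. Origin on the bench surface, on its centre line; +x from its open front to its back (towards the robot's left and away from it), z up. Stop plate: front face at x = 55 mm, 130 mm wide, 48 high, square to x. Behind it two cheeks (y = -36 to 36 mm, x 78 to 122, top at z = 135 mm) carry the arm's hinge. In front of the stop plate there is only the bare bench.
- hold_down (a joint): Hinge of the counterweighted arm, about the jig's y axis. 0 rad (start): down, level, pointing to the jig's front (-x). Grows as it rises; 1.57 upright, 1.83 at its back stop. Below the balance point (about 0.75 rad) the arm falls back down; above it, it carries on by itself to the back stop in a second or two (damped hinge). Raising it takes 1 to 3 N at the cross bar.
- cross_bar (a point): Middle of the arm's cross bar, to push up from below: a round steel rod 12 mm thick and 120 mm long, parallel to the jig's y axis, at the arm's free end, 200 mm from the hinge axis. With the arm down it is at x = -100, z = 115 mm in the jig's frame. The arm is a flat bar, 22 mm wide and 12 thick, from here to the hinge.
- foot (a point): Underside of the arm's rubber foot (26 mm across), on a 12 mm rod that hangs from the arm 80 mm from the hinge axis; with the arm down it is at x = 20, z = 35 mm in the jig's frame, in the way of the tube.
- pivot (a point): Middle of the arm's hinge axis, at x = 100, y = 0, z = 115 mm in the jig's frame. Behind it a stack of washers (60 mm across, 40 mm wide) on the arm is the counterweight.
- stop_face (a point): Point on the front face of the stop plate, at x = 55, y = 0, z = 25 mm in the jig's frame.
- tube: Workpiece: short plain square steel tube lying on the bench in front of the jig, under the cross bar: 50 mm (its x) by 80 (its y, open ends) by 50 high, wall 4 mm, 0.3 to 0.65 kg. Origin: centre of its underside. Starts 70 to 100 mm before the jig's origin, up to 12 mm off the centre line, turned up to 0.25 rad; flush against the stop its origin is at jig x = +30 mm.
- washer: Bystander, to be left alone: the large flat steel washer (80 mm across, 8 thick). Origin: centre of its underside.
- block: Bystander, to be left alone: the solid dark steel block (45 x 60 x 45 mm). Origin: centre of its underside.
- flux_jar: Bystander, to be left alone: the white lidded flux jar (68 mm across, 85 high). Origin: centre of its underside.
- leaf_small: Bystander, to be left alone: the small leaf-shaped sheet blank (about 100 mm long, 5 thick). Origin: under the round part, on the bench.
- leaf_big: Bystander, to be left alone: the large leaf-shaped sheet blank (about 175 mm long, 5 thick). Origin: under the round part, on the bench.
- tub: Bystander, to be left alone: the open white plastic bowl (150 mm across, 75 high). Origin: centre of its underside.
There are look-alikes about, which are no part of the job. What is shaped like the tube but purple or red is not meant.

How it is judged (in metres and radians):
On the way, in this order (a step that is already met when the one before it is completed fails the run):
1. the arm has been pushed up past its balance point and stands raised (value of joint hold_down above 1.5 rad), for 0.3 s.
2. the tube sits flush against the stop plate with the arm still raised (value of joint hold_down above 1.5 rad and x of tube in the frame of jig between 0.025 and 0.036 m and y of tube in the frame of jig between -0.03 and 0.03 m and angle between the x axis of tube and the x axis of jig, either way round below 0.08 rad and height (world z) of tube below 0.005 m and angle between tube's own z axis and vertical below 0.06 rad), for 0.2 s.
At the end, for the whole second after the job is handed in: The arm stays raised by itself (joint above 1.5 rad) and still; the tube lies flat on the bench against the stop plate: its origin between 25 and 36 mm behind the jig's origin (gap under 5 mm), within 30 mm of the centre line, square to the stop within 0.08 rad, and at rest (all of step 2 and linear speed of tube below 0.02 m/s and velocity of joint hold_down between -0.1 and 0.1 rad/s); the robot touches nothing.
It fails at once if the tube is lifted off the bench (more than 12 mm) or tipped (more than 0.3 rad) (height (world z) of tube above 0.012 m or angle between tube's own z axis and vertical above 0.3 rad).
It fails at once if one of the bystanders (washer, block, jar, leaf blanks, bowl) is shifted by more than 30 mm (distance of any of washer, block, flux_jar, leaf_small, leaf_big, tub from where it was at the start of the episode above 0.03 m).
It also fails if it takes over 64 s, if anything falls off the work surface, if the arm or the gripper's body presses on something with over 40 N, if the wrist force passes 120 N, or if a joint passes its speed limit or range.

ROBOT

A 6-joint arm with a two-finger parallel gripper is mounted at the origin on the work surface. World frame = base frame: x ahead of the robot, y to its left, z up, the work surface at z = 0. Lengths are in mm, angles in degrees, forces in N, time in s.
With the tool pointing down it reaches from about 300 to 850 mm from the base axis. Payload 4.2 kg.
Tool frame: the origin (TCP) lies midway between the tips of the shut fingers; the grasp point (between the pads) lies 19 mm behind it; x points along the fingers, y is the direction in which the jaws open and shut, and the axes are right-handed (so a half turn about x gives the same grasp; the last joint's range is limited). The gripper opens to 91 mm and grips with 3 to 60 N. Pads are 32 mm wide; open, the fingers measure 118 mm over their backs; the gripper's body (76 mm by 178 mm) begins 60 mm behind the grasp point.
Start: joints at [-67.265, 18.312, 89.639, -0, 72.044, -1.146], TCP at [232.786, -525.789, 213.976] pointing down, gripper open.
Joint ranges: [-177.97, 177.97], [-48.28, 115.42], [12.27, 149.76], [-77.06, 257.06], [2.81, 150.46], [-146.56, 146.56]. Speed limits (degrees/s): [147.25, 147.25, 180, 180, 180, 180].

INTERFACE

Orientations are given as [roll, pitch, yaw] about the fixed x, y, z axes, in that order (R = Rz(yaw) Ry(pitch) Rx(roll)).
In Python, from workcell import * gives the robot as it stands.
- The arm moves only by the shell command python3 -m handwheel 'ROWS' [FORCE]. ROWS is a JSON object of lists of equal length, an entry for each row: "gripper": the closure, from 0 (fully open) to 1 (shut); "offset": the shift along the tool's x, y, z in mm, a list of three; "rot": the turn, a rotation vector about the tool's x, y, z in degrees, a list of three. A call has 1 to 5 rows; each row is the pose to reach, as a shift and turn from the pose commanded when the call began, along the tool's axes at that moment; what a row does not reach only later rows make up. A row lasts 1/12 s, in which the tool goes at most 41.7 mm and 7.16 degrees, less where a joint would pass 70% of its speed; a pose out of reach is approached as far as the arm can. A call with a gripper value outside its range is refused whole. The fingers move at their own pace and stop on an object; FORCE is the grip in N (left out, the last holds). Time passes only in rows, so rows that repeat a pose let the fingers close. It gives the time, the measured TCP pose, the force and the opening at its end, in the units of the state.
- state(): the state, without advancing time (a new reading comes with each control period).
- grab_frame(name): name is "scene" or "top" or "wrist"; returns the picture (384x512x3 uint8, red, green, blue); there is no depth.
- camera_params(name): a dict with "fx", "fy", "cx", "cy" (pixels), "position" and "attitude" of the camera in the world; the wrist camera has in their place "hand_eye" (4x4, takes a point from camera to tool coordinates, whose origin is the TCP and whose axes are the tool frame's). Camera axes: x right, y up, looking along -z (the intrinsics and any distortion apply to the point x, -y, -z); pixel columns grow to the right and rows downward; lengths in mm; the calibration is good to about 2 mm. A picture is of the moment at which its call begins: read the wrist's pose just before it. camera_params takes no time and is no camera call.
- job_done(): hands the job in, once; it reports no verdict.
The state is a dict: "time_s": time; "qpos": joint angles; "qvel": joint speeds; "effort": joint torques, N m; "ee_pos": TCP position; "ee_rot": TCP orientation; "force": force on the tool from outside, world axes, zero at the start; "torque": the same for the moment, N m; "gripper_width": finger opening in mm.
Only numpy, scipy, OpenCV 4.12 (cv2) and the standard library are available. Lean on these libraries where they do the work, as an engineer would, in place of code of your own. Each camera call takes 0.05 s, during which the arm holds its last target.

## Working session

There is one attempt and no reset: what is moved stays moved. The work goes in short steps, Python scripts to look and compute and a shell command to move; the robot and the scene stay as the last step left them, time stands still between calls to the robot, and variables do not carry over. Pictures are saved under pics/ and viewed, and the job is handed in when it is done.

```bash
mkdir -p pics; ls
python3 - <<'E'
from workcell import *
import cv2
print(state())
for n in ("scene","top","wrist"):
    cv2.imwrite(f"pics/{n}0.png",grab_frame(n)[:,:,::-1]); print(n,camera_params(n))
E
```

```text
pics
{'time_s': 0.0, 'qpos': array([-6.72635957e+01,  1.83482424e+01,  8.97040671e+01, -4.35811185e-04,
        7.20439202e+01, -1.14558302e+00]), 'qvel': array([-0.05262116, -0.02875861, -0.13175939, -0.11864694, -0.0085051 ,
       -0.09214784]), 'effort': array([ 3.08238350e-04, -4.12452722e+01, -2.31975639e+01,  7.30394572e-02,
        4.59035242e-02, -1.25845859e-04]), 'ee_pos': array([ 232.60274893, -525.31535916,  213.17019916]), 'ee_rot': array([-90.898873  ,  89.90376943, 112.98324904]), 'force': array([-0.69756496,  0.07622267, -0.25604415]), 'torque': array([ 0.00774693,  0.00762333, -0.01217765]), 'gripper_width': 91.31108498410119}
scene {'fx': 496.049096480812, 'fy': 496.049096480812, 'cx': 256.9020116280691, 'cy': 190.9058380362474, 'position': array([1393.61890987,  669.57413479, 1007.96800497]), 'attitude': array([ 49.18823125,  -0.84184993, 130.64007881])}
top {'fx': 407.69744085044175, 'fy': 407.69744085044175, 'cx': 250.78527807702693, 'cy': 190.16316599878482, 'position': array([ 388.92481653,    9.05272578, 1434.22074919]), 'attitude': array([  6.09040294,  -0.59202324, -91.26185592])}
wrist {'fx': 339.09221402291126, 'fy': 339.09221402291126, 'cx': 252.0002250039075, 'cy': 193.24195013498624, 'hand_eye': array([[ 8.52674053e-06,  2.73220592e-01, -9.61951406e-01,
        -1.70842304e+02],
       [ 9.99999285e-01,  1.14817500e-03,  3.34977199e-04,
         5.68052122e-01],
       [ 1.19601122e-03, -9.61950721e-01, -2.73220387e-01,
        -7.59158259e+01],
       [ 0.00000000e+00,  0.00000000e+00,  0.00000000e+00,
         1.00000000e+00]])}
```

View pics/scene0.png

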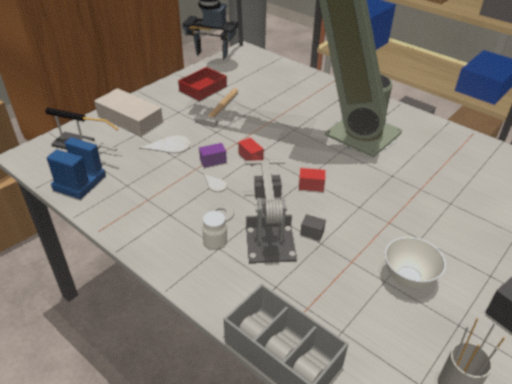

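View pics/top0.png

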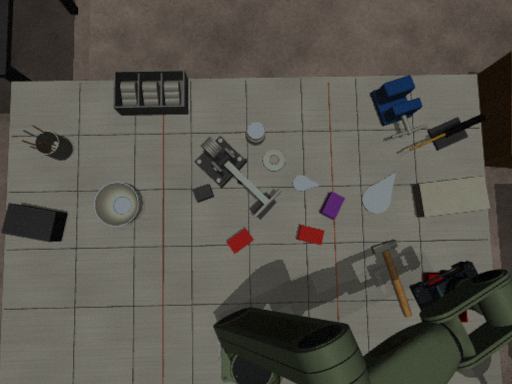

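View pics/wrist0.png

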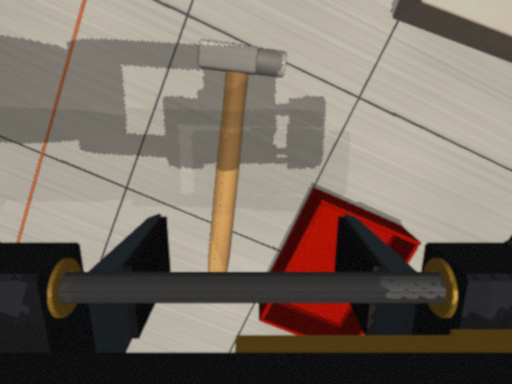

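The top picture shows the jig at about (222,160), with its arm running to the cross bar at (264,205). Two red tubes are at (240,240) and (310,235) and a purple one is at (332,206). The steel tube should be the grey item under the cross bar, so I'll enlarge that area.

```bash
cat > h.py <<'E'
from workcell import *
import numpy as np, cv2
from scipy.spatial.transform import Rotation as R
def cam(name,st=None):
    p=camera_params(name)
    if name=="wrist":
        st=st or state(); T=np.eye(4); T[:3,:3]=R.from_euler('xyz',st['ee_rot'],degrees=True).as_matrix(); T[:3,3]=st['ee_pos']
        T=T@p['hand_eye']; return p,T[:3,:3],T[:3,3]
    return p,R.from_euler('xyz',p['attitude'],degrees=True).as_matrix(),np.array(p['position'])
def ray(c,u,v):
    p,Rm,o=c; d=Rm@np.array([(u-p['cx'])/p['fx'],-(v-p['cy'])/p['fy'],-1]); return o,d/np.linalg.norm(d)
def onz(c,u,v,z):
    o,d=ray(c,u,v); return o+d*(z-o[2])/d[2]
def proj(c,P):
    p,Rm,o=c; q=Rm.T@(np.array(P)-o); return np.array([p['cx']-p['fx']*q[0]/q[2],p['cy']+p['fy']*q[1]/q[2]])
def crop(img,u0,v0,u1,v1,k,fn):
    im=cv2.resize(img[v0:v1,u0:u1,::-1],None,fx=k,fy=k,interpolation=cv2.INTER_CUBIC); cv2.imwrite(fn,im)
E
python3 - <<'E'
from h import *
crop(cv2.imread('pics/top0.png')[:,:,::-1],180,120,310,220,6,'pics/top0c.png')
crop(cv2.imread('pics/scene0.png')[:,:,::-1],180,130,340,270,5,'pics/scene0c.png')
c=cam('top')
for n,u,v,z in [("bar",264,205,121),("tube?",264,205,50),("plateR",222,160,0),("jar",256,132,85),("washer",274,160,8),("block",204,193,45),("leafS",300,183,5),("red",240,240,50),("purple",332,206,50),("bowl",118,205,75)]: print(n,onz(c,u,v,z).round())
E
```

```text
bar [480. -49. 121.]
tube? [485. -52.  50.]
plateR [652.  91.  -0.]
jar [730. -30.  85.]
washer [647. -94.   8.]
block [530. 152.  45.]
leafS [ 563. -184.    5.]
red [368.  32.  50.]
purple [ 476. -284.   50.]
bowl [493. 435.  75.]
```

View pics/top0c.png

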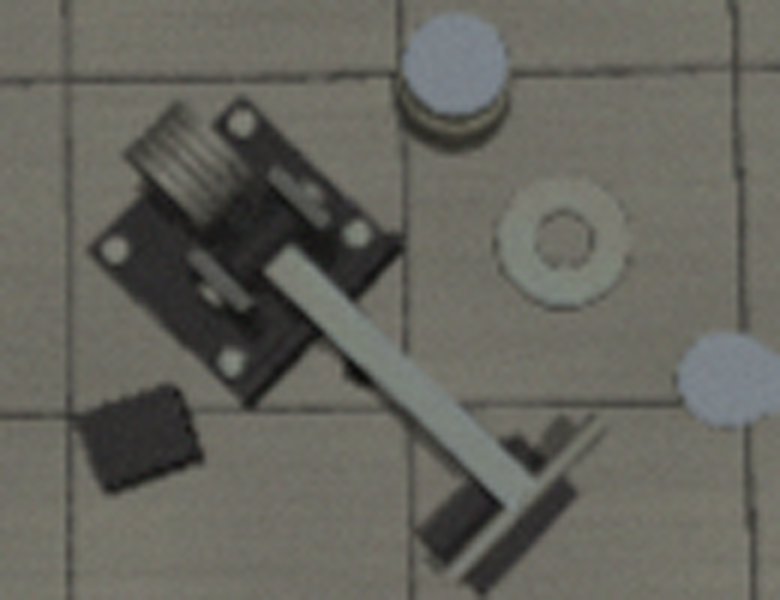

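View pics/scene0c.png

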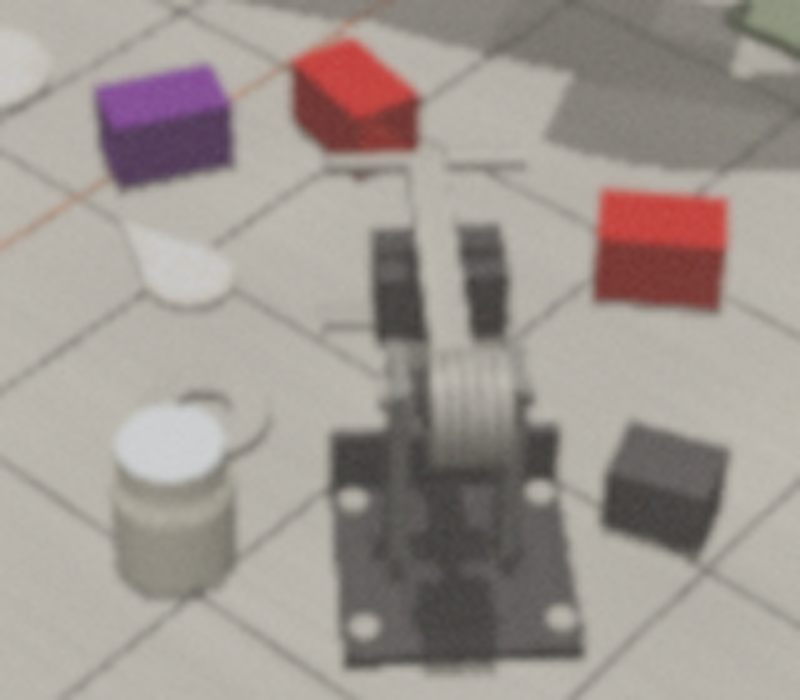

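Run:
```python
from h import *
c=cam('top'); s=cam('scene')
t=lambda u,v,z: onz(c,179.6+u/6,119.6+v/6,z)
a,b=t(449,573,115),t(602,420,115); print("bar",a.round(1),b.round(1),np.linalg.norm(a-b))
p,q=t(250,405,48),t(401,240,48); print("plate",p.round(1),q.round(1),np.linalg.norm(p-q))
for l,r in((a,b),(p,q)):
    d=(r-l); print("yaw of jig x",np.degrees(np.arctan2(d[1],d[0]))+90+0)
m=(p+q)/2; n=(a+b)/2; d=m-n; print(d.round(1),np.linalg.norm(d[:2]),np.degrees(np.arctan2(d[1],d[0])))
# back corners base z~6
# scene bar ends
sa,sb=onz(s,180+325/5,130+165/5,115),onz(s,180+525/5,130+163/5,115); print(sa.round(1),sb.round(1))
```

```text
bar [448.  -17.7 115. ] [ 529.2 -102.6  115. ] 117.50569148998017
plate [549.1  92.2  48. ] [642.7   4.1  48. ] 128.4850495058484
yaw of jig x 43.69601826816174
yaw of jig x 46.751346016816406
[107.3 108.3 -67. ] 152.4677617229972 45.27087008738432
[ 528.2 -102.2  115. ] [448.1 -15.3 115. ]
```

```bash
cat >> h.py <<'E'
YAW=45.3; O=np.array([558.,10.,0.])
def jw(x,y,z):
    c,s=np.cos(np.radians(YAW)),np.sin(np.radians(YAW)); return O+[c*x-s*y,s*x+c*y,z]
def wj(P):
    c,s=np.cos(np.radians(YAW)),np.sin(np.radians(YAW)); d=np.array(P)-O; return np.array([c*d[0]+s*d[1],-s*d[0]+c*d[1],d[2]])
def tgt(alpha,flip=1):
    a,y=np.radians(alpha),np.radians(YAW)
    x=np.array([np.cos(y)*np.cos(a),np.sin(y)*np.cos(a),-np.sin(a)])
    yy=np.array([-np.sin(y),np.cos(y),0])*flip
    return np.column_stack([x,yy,np.cross(x,yy)])
def rel(P,Rt):
    "offset and rotvec in the tool axes to reach pose"
    st=state(); R0=R.from_euler('xyz',st['ee_rot'],degrees=True).as_matrix()
    return (R0.T@(np.array(P)-st['ee_pos'])).round(1), R.from_matrix(R0.T@Rt).as_rotvec(degrees=True).round(1)
E
python3 - <<'E'
from h import *
st=state(); print(R.from_euler('xyz',st['ee_rot'],degrees=True).as_matrix().round(2))
for f in(1,-1): print(f,tgt(45,f).round(2)[:,2],[rel(jw(-180,0,230),tgt(a,f)) for a in (90,60,45)])
E
```

```text
[[-0.    0.4  -0.91]
 [ 0.   -0.91 -0.4 ]
 [-1.   -0.   -0.  ]]
1 [0.5  0.5  0.71] [(array([ -16.3, -292.2, -346.7]), array([1.586e+02, 1.000e-01, 0.000e+00])), (array([ -16.3, -292.2, -346.7]), array([153.7,  -7.7, -41.2])), (array([ -16.3, -292.2, -346.7]), array([147.6, -11.5, -61.1]))]
-1 [-0.5  -0.5  -0.71] [(array([ -16.3, -292.2, -346.7]), array([-21.4,  -0. ,   0.1])), (array([ -16.3, -292.2, -346.7]), array([-20.9,  29.6,  -5.5])), (array([ -16.3, -292.2, -346.7]), array([-20.3,  44.4,  -8.3]))]
```

```bash
P='python3 -m handwheel'
python3 -m handwheel '{"gripper":[1,1,1,1,1],"offset":[[-5,-20,-24],[-7,-42,-50],[-10,-66,-79],[-13,-90,-108],[-16,-114,-137]],"rot":[[0,0,0],[0,0,0],[0,0,0],[0,0,0],[0,0,0]]}' 20
python3 -m handwheel '{"gripper":[1,1,1,1,1],"offset":[[0,-24,-28],[0,-48,-57],[0,-70,-84],[0,-90,-108],[0,-100,-120]],"rot":[[0,0,0],[0,0,0],[0,0,0],[0,0,0],[0,0,0]]}'
python3 - <<'E'
from h import *
print(rel(jw(-180,0,230),tgt(45,-1)), state()['qpos'].round(1))
E
```

```text
time_s: 0.57
ee_pos: [312.1, -364.4, 229.8]
ee_rot: [-90.4, 90.0, 113.5]
force: [1.1, -0.9, 0.3]
gripper_width: 60.7
time_s: 0.98
ee_pos: [381.9, -223.0, 229.9]
ee_rot: [-127.5, 89.9, 76.5]
force: [-0.6, -0.0, 1.0]
gripper_width: 27.1
(array([  0.1, -75.8, -88. ]), array([-20.2,  44.4,  -8.3])) [-3.18e+01  5.60e+00  1.04e+02  1.00e-01  7.04e+01  3.41e+01]
```

```bash
python3 -m handwheel '{"gripper":[1,1,1,1,1],"offset":[[0,-10,-12],[0,-20,-24],[0,-30,-36],[0,-40,-48],[0,-40,-48]],"rot":[[-2.8,6.2,-1.1],[-5.6,12.4,-2.2],[-8.4,18.6,-3.3],[-11.2,24.8,-4.4],[-11.2,24.8,-4.4]]}'
python3 - <<'E'
from h import *
cv2.imwrite('pics/w1.png',grab_frame('wrist')[:,:,::-1])
print(rel(jw(-180,0,230),tgt(45,-1)), state()['qpos'].round(1))
E
```

```text
time_s: 1.4
ee_pos: [406.8, -169.2, 228.4]
ee_rot: [-175.1, 64.8, 40.1]
force: [-0.5, -0.2, -0.3]
gripper_width: 0.4
(array([ 21. , -28.7, -45.3]), array([-9.3, 19.8, -4. ])) [-4.290e+01  2.800e+00  1.121e+02  2.770e+01  6.450e+01  1.000e-01]
```

View pics/w1.png

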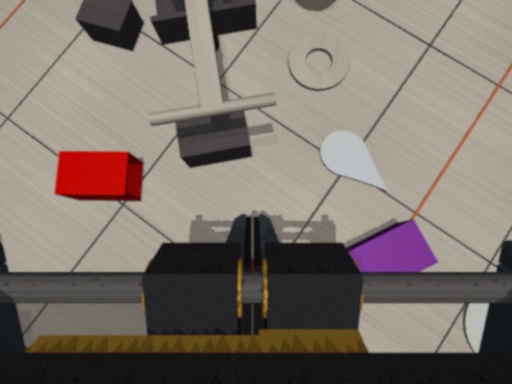

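The wrist view is clear. The dark grey tube is under the cross bar at (213,140). The other tube shapes are red at (98,175) and purple at (393,247), which the task rules out. The bar runs from (152,120) to (275,100), the washer is at (318,61) and the block is at (110,20). I'll enlarge it to confirm and measure.

Run:
```python
from h import *
crop(cv2.imread('pics/w1.png')[:,:,::-1],120,0,290,180,4,'pics/w1c.png')
```

```text
(no output)
```

View pics/w1c.png

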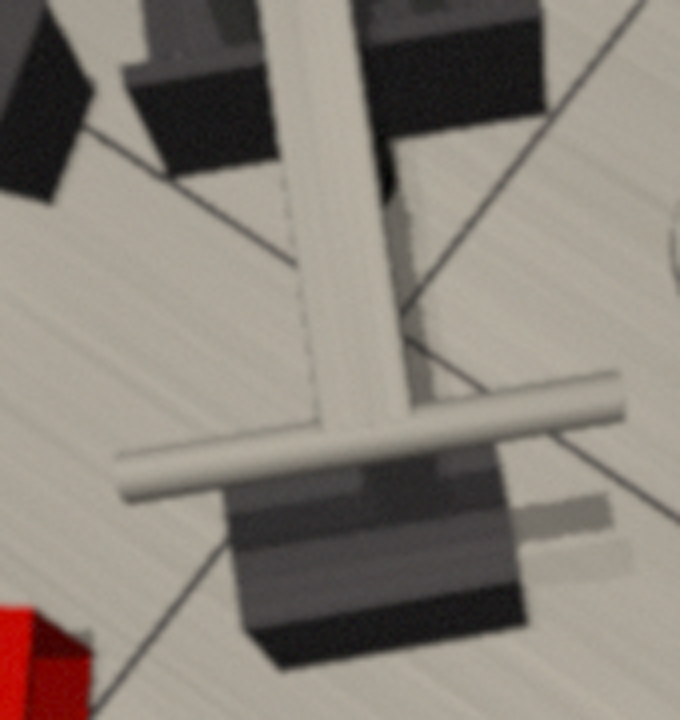

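Run:
```python
from h import *
c=cam('wrist')
g=lambda u,v,z: onz(c,119.6+u/4,-.4+v/4,z)
for n,a,b,z in [("bar",(121,479),(623,397),115),("plate bottom",(172,178),(547,112),0),("plate top",(128,88),(543,18),48),("tube top near",(245,628),(520,585),50),("tube bot near",(283,670),(527,626),0)]:
    A,B=g(*a,z),g(*b,z); d=B-A
    print(n,A.round(1),B.round(1),"len",np.linalg.norm(d).round(1),"normal yaw",np.degrees(np.arctan2(d[0],-d[1])).round(1),"mid",((A+B)/2).round(1),"in jig",wj((A+B)/2).round(1))
```

```text
bar [443.9 -21.5 115. ] [ 527.6 -107.3  115. ] len 119.8 normal yaw 44.3 mid [485.7 -64.4 115. ] in jig [-103.7   -1.   115. ]
plate bottom [551.4  89.9   0. ] [642.2  -1.1   0. ] len 128.6 normal yaw 44.9 mid [596.8  44.4   0. ] in jig [51.7 -3.4  0. ]
plate top [550.9  88.4  48. ] [640.   -2.5  48. ] len 127.4 normal yaw 44.5 mid [595.5  43.   48. ] in jig [49.8 -3.4 48. ]
tube top near [436.9 -43.9  50. ] [ 491.1 -100.1   50. ] len 78.1 normal yaw 44.0 mid [464. -72.  50.] in jig [-124.4    9.1   50. ]
tube bot near [436.8 -43.9   0. ] [492.7 -99.1   0. ] len 78.6 normal yaw 45.4 mid [464.8 -71.5   0. ] in jig [-123.5    9.     0. ]
```

```bash
sed -i 's/^YAW=.*/YAW=44.6; O=np.array([557.,6.,0.])/' h.py
python3 - <<'E'
from h import *
print(rel(jw(-190,0,230),tgt(35,-1)))
E
```

```text
(array([ 15.3, -26.6, -33.2]), array([-8.4, 29.8, -4.4]))
```

```bash
python3 -m handwheel '{"gripper":[1,1,1,1,1],"offset":[[3,-6,-7],[6,-11,-14],[9,-16,-20],[12,-21,-26],[15,-26,-33]],"rot":[[-1.6,6,-0.9],[-3.2,12,-1.8],[-5,18,-2.6],[-6.7,24,-3.5],[-8.4,29.8,-4.4]]}'
python3 - <<'E'
from h import *
print(rel(jw(-190,0,230),tgt(35,-1)))
print(rel(jw(-190,0,72),tgt(35,-1)), state()['qpos'].round(1))
E
```

```text
time_s: 1.87
ee_pos: [423.2, -128.1, 231.5]
ee_rot: [179.7, 34.8, 44.7]
force: [0.1, 0.6, -0.5]
gripper_width: 0.3
(array([ 0.4, -1.6,  1.6]), array([ 0.4, -0.2,  0.1]))
(array([ 90.7,  -2.2, 131.2]), array([ 0.4, -0.2,  0.1])) [-56.4  10.  122.4  56.7  74.5 -41.5]
```

```bash
python3 -m handwheel '{"gripper":[1,1,1,1,1],"offset":[[18,0,26],[37,-1,53],[56,-2,80],[75,-2,108],[90,-2,130]],"rot":[[0,0,0],[0,0,0],[0,0,0],[0,0,0],[0,0,0]]}'
python3 -m handwheel '{"gripper":[1],"offset":[[0,0,0]],"rot":[[0,0,0]]}'
python3 - <<'E'
from h import *
print(wj(state()['ee_pos']))
cv2.imwrite('pics/w2.png',grab_frame('wrist')[:,:,::-1])
crop(grab_frame('scene'),180,100,340,240,5,'pics/s2.png')
print(rel(jw(-95,0,72),tgt(35,-1)), state()['qpos'].round(1))
E
```

```text
time_s: 2.28
ee_pos: [421.4, -127.1, 70.6]
ee_rot: [180.0, 35.1, 45.0]
force: [-0.1, 0.1, 0.3]
gripper_width: 0.7
time_s: 2.37
ee_pos: [420.7, -126.3, 69.1]
ee_rot: [-179.5, 35.0, 45.2]
force: [-0.7, -0.4, -0.2]
gripper_width: 0.9
[-189.90711045    1.52053074   69.11447696]
(array([ 78.1,   0.6, -53.2]), array([ 0.2, -0.1,  0.3])) [-56.4  27.5 132.3  66.6  61.2 -67.3]
```

View pics/w2.png

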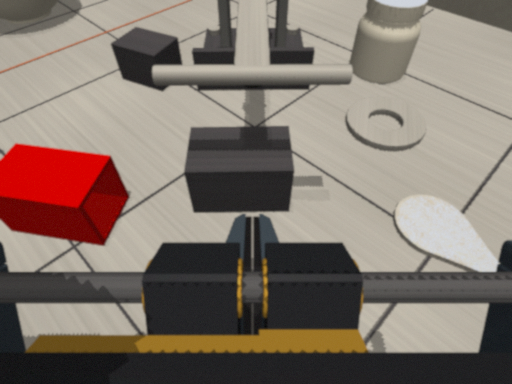

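View pics/s2.png

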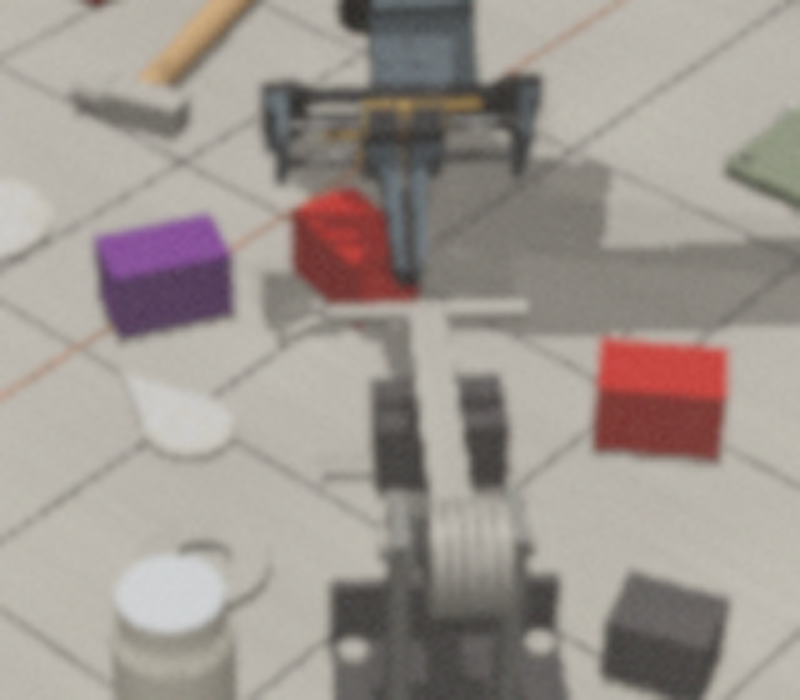

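The view from the wrist shows the bar at (155..350, 75) centred over the fingers (u≈252), with the tube at (240,170) below. I'll slide in under the bar.

```bash
python3 -m handwheel '{"gripper":[1,1,1,1,1],"offset":[[16,0,-12],[32,0,-23],[48,0,-34],[64,0,-45],[78,0,-55]],"rot":[[0,0,0],[0,0,0],[0,0,0],[0,0,0],[0,0,0]]}'
python3 -m handwheel '{"gripper":[1],"offset":[[0,0,0]],"rot":[[0,0,0]]}'
python3 - <<'E'
from h import *
print(wj(state()['ee_pos']),state()['force'])
cv2.imwrite('pics/w3.png',grab_frame('wrist')[:,:,::-1])
for x,z in[(-81,140),(-55,194),(-22,231),(2,249)]: print(rel(jw(x,0,z),tgt(35,-1)))
E
```

```text
time_s: 2.88
ee_pos: [491.0, -59.4, 76.1]
ee_rot: [179.5, 34.8, 44.6]
force: [0.7, -0.3, -0.1]
gripper_width: 0.4
time_s: 2.97
ee_pos: [491.1, -58.2, 76.2]
ee_rot: [179.5, 34.8, 44.8]
force: [-1.2, 0.4, 0.0]
gripper_width: 0.3
[-92.02170925   0.57982722  76.24146007] [-1.16907486  0.40778014  0.0012318 ]
(array([-26.8,   1.1, -59.7]), array([ 0.6, -0.1,  0.1]))
(array([ -36.4,    1.6, -118.8]), array([ 0.6, -0.1,  0.1]))
(array([ -30.4,    2.2, -168. ]), array([ 0.6, -0.1,  0.1]))
(array([ -21. ,    2.5, -196.5]), array([ 0.6, -0.1,  0.1]))
```

View pics/w3.png

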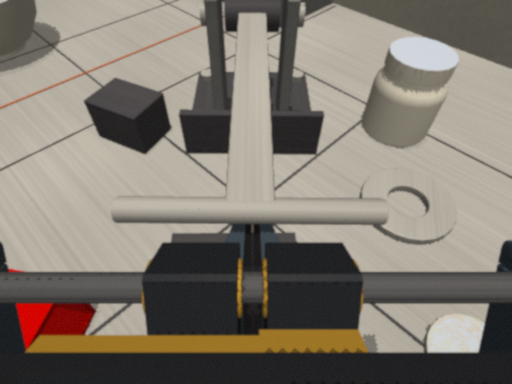

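The bar at (115..385, 210) now lies across the fingers, with the fingertips under it. Next I lift along the arc.

```bash
python3 -m handwheel '{"gripper":[1,1,1,1,1],"offset":[[-5,0,-12],[-11,0,-24],[-16,0,-36],[-22,0,-48],[-27,0,-60]],"rot":[[0,0,0],[0,0,0],[0,0,0],[0,0,0],[0,0,0]]}'
python3 - <<'E'
from h import *
print(wj(state()['ee_pos']),state()['force'])
cv2.imwrite('pics/w4.png',grab_frame('wrist')[:,:,::-1])
E
```

```text
time_s: 3.43
ee_pos: [497.5, -52.0, 139.8]
ee_rot: [179.7, 35.0, 44.6]
force: [-0.0, 0.1, -1.1]
gripper_width: 0.7
[-83.0789326    0.46427434 139.75386814] [-0.04023592  0.11218961 -1.09272664]
```

View pics/w4.png

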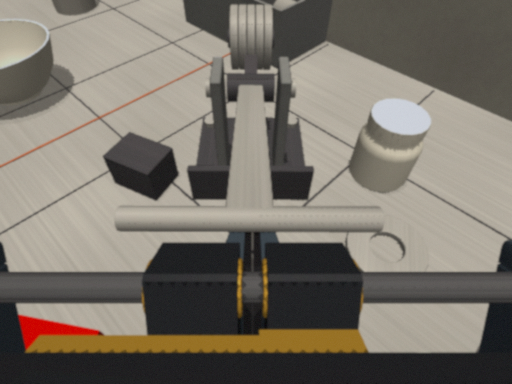

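The arm is rising on the fingers. I'll carry on along the arc.

```bash
python3 -m handwheel '{"gripper":[1,1,1,1,1],"offset":[[-2,0,-13],[-4,0,-25],[-6,0,-37],[-8,0,-48],[-10,0,-59]],"rot":[[0,0,0],[0,0,0],[0,0,0],[0,0,0],[0,0,0]]}'
python3 -m handwheel '{"gripper":[1,1,1,1,1],"offset":[[1,0,-12],[3,0,-24],[6,0,-37],[10,0,-49],[15,0,-62]],"rot":[[0,0,0],[0,0,0],[0,0,0],[0,0,0],[0,0,0]]}'
python3 - <<'E'
from h import *
print(wj(state()['ee_pos']),state()['force'])
cv2.imwrite('pics/w5.png',grab_frame('wrist')[:,:,::-1])
E
```

```text
time_s: 3.9
ee_pos: [515.5, -33.5, 193.2]
ee_rot: [179.7, 35.0, 44.6]
force: [0.4, -0.4, -1.3]
gripper_width: 0.4
time_s: 4.32
ee_pos: [549.5, 0.3, 235.5]
ee_rot: [179.7, 34.9, 44.6]
force: [0.3, -0.9, -0.8]
gripper_width: 0.1
[ -9.38091056   1.21131787 235.54453409] [ 0.27536578 -0.87741386 -0.80058006]
```

View pics/w5.png

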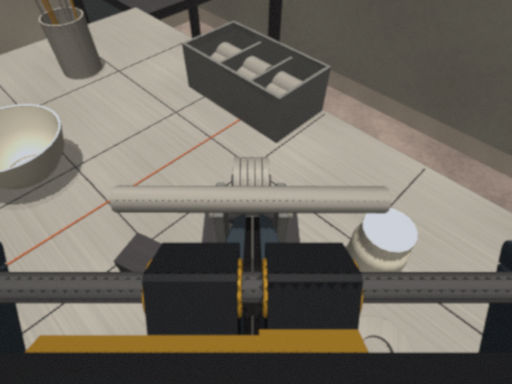

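The bar is at (115..388,198) and the arm is now steep. One more push along the arc, then I'll hold.

```bash
python3 -m handwheel '{"gripper":[1,1,1,1,1],"offset":[[6,0,-10],[14,0,-20],[23,0,-30],[32,0,-38],[32,0,-38]],"rot":[[0,0,0],[0,0,0],[0,0,0],[0,0,0],[0,0,0]]}'
python3 -m handwheel '{"gripper":[1,1,1,1,1],"offset":[[0,0,0],[0,0,0],[0,0,0],[0,0,0],[0,0,0]],"rot":[[0,0,0],[0,0,0],[0,0,0],[0,0,0],[0,0,0]]}'
python3 - <<'E'
from h import *
print(wj(state()['ee_pos']),state()['force'])
cv2.imwrite('pics/w6.png',grab_frame('wrist')[:,:,::-1])
E
```

```text
time_s: 4.78
ee_pos: [584.0, 35.0, 248.2]
ee_rot: [179.7, 34.9, 44.7]
force: [0.2, -0.5, 0.2]
gripper_width: 0.2
time_s: 5.2
ee_pos: [583.4, 34.2, 247.2]
ee_rot: [179.8, 34.9, 44.7]
force: [0.1, -0.4, 0.7]
gripper_width: 0.3
[ 38.58634833   1.50786019 247.24060508] [ 0.0740526  -0.44170459  0.74484651]
```

View pics/w6.png

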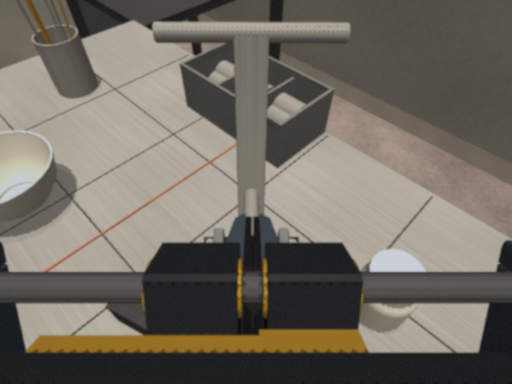

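The arm has left the fingers and is moving to its back stop, with the bar at (250,32). I'll back off away from it.

```bash
python3 -m handwheel '{"gripper":[1,1,1,1,1],"offset":[[-20,0,0],[-50,0,0],[-85,0,0],[-120,0,0],[-150,0,0]],"rot":[[0,0,0],[0,0,0],[0,0,0],[0,0,0],[0,0,0]]}'
python3 -m handwheel '{"gripper":[0.5,0.5,0.5,0.5,0.5],"offset":[[-20,0,20],[-40,0,40],[-60,0,55],[-60,0,55],[-60,0,55]],"rot":[[0,0,0],[0,0,0],[0,0,0],[0,0,0],[0,0,0]]}'
python3 - <<'E'
from h import *
print(wj(state()['ee_pos']),state()['force'])
cv2.imwrite('pics/w7.png',grab_frame('wrist')[:,:,::-1])
crop(grab_frame('scene'),180,70,340,250,4,'pics/s7.png')
crop(grab_frame('top'),180,100,310,220,5,'pics/t7.png')
E
```

```text
time_s: 5.67
ee_pos: [495.0, -52.7, 334.4]
ee_rot: [179.7, 34.9, 44.7]
force: [0.6, 0.6, 0.0]
gripper_width: 0.4
time_s: 6.08
ee_pos: [438.9, -109.9, 322.5]
ee_rot: [179.8, 34.9, 44.6]
force: [-0.3, -0.1, -0.7]
gripper_width: 31.2
[-165.50284682    0.39816269  322.49213095] [-0.30682665 -0.09407518 -0.65453769]
```

View pics/w7.png

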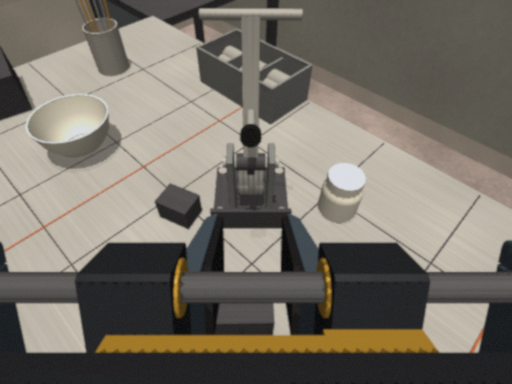

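View pics/s7.png

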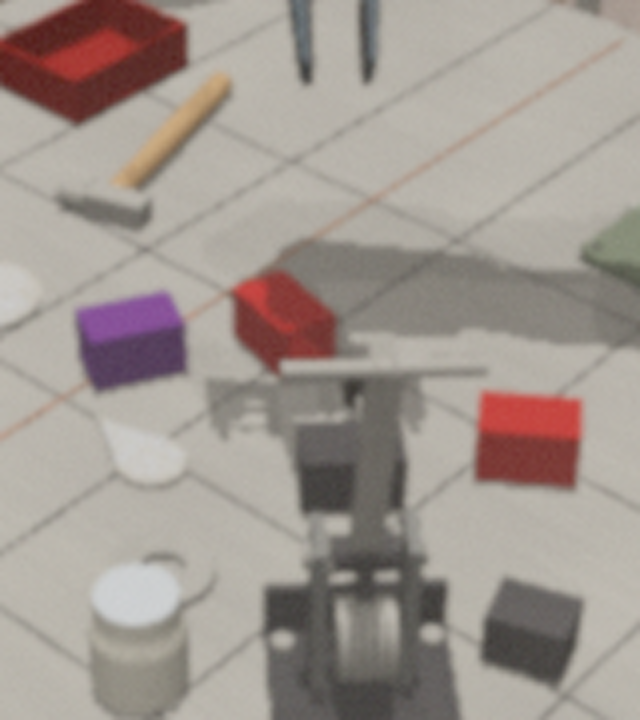

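View pics/t7.png

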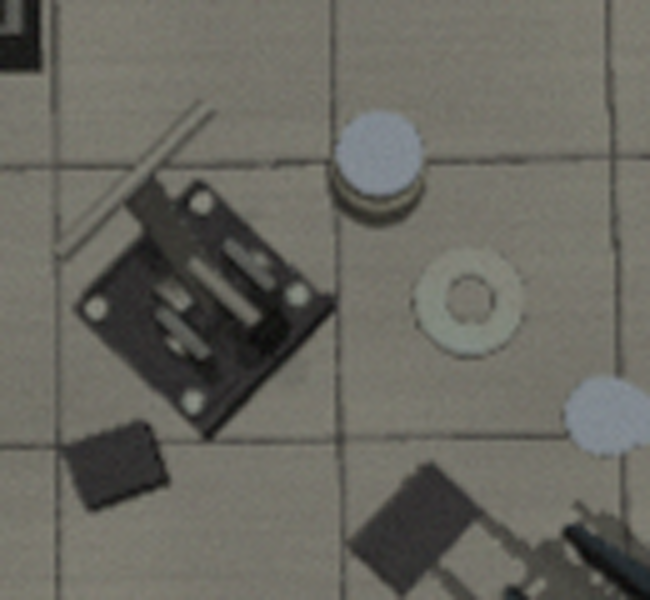

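The arm stands raised, with the bar at the upper left in the top view. The tube is fully visible from above, with crop corners at (430,462), (482,515), (403,595) and (348,543).

Run:
```python
from h import *
c=cam('top'); g=lambda u,v,z: onz(c,179.6+u/5,99.6+v/5,z)
Q=[g(*p,50) for p in((430,462),(482,515),(403,595),(348,543))]
print([np.linalg.norm(Q[i]-Q[(i+1)%4]).round(1) for i in range(4)], "ctr",np.mean(Q,0).round(1),wj(np.mean(Q,0)).round(1))
for d in (Q[1]-Q[2],Q[0]-Q[3]): print("face normal yaw",np.degrees(np.arctan2(d[0],-d[1])).round(1))
A,B=g(208,438,48),g(337,302,48); d=B-A; print("plate yaw",np.degrees(np.arctan2(d[0],-d[1])).round(1),wj((A+B)/2).round(1),wj(A).round(1),wj(B).round(1))
print(rel(jw(-175,3,25),tgt(40,-1)),state()['gripper_width'])
```

```text
[np.float64(50.6), np.float64(76.6), np.float64(51.3), np.float64(78.8)] ctr [483.6 -48.1  50. ] [-90.3  13.   50. ]
face normal yaw 44.0
face normal yaw 43.4
plate yaw 45.7 [56.1  2.7 48. ] [54.8 67.3 48. ] [ 57.4 -61.9  48. ]
(array([161.3,  -2.7, 250.4]), array([ 0.3, -5.1,  0.1])) 42.795374938979705
```

Run:
```python
from h import *
print(rel(jw(-162,10,120),tgt(60,-1)))
c=cam('top')
for u,v in((300,228),(324,230),(322,245),(298,241)): print('red2',wj(onz(c,u,v,50)).round())
```

```text
(array([117.6,  -9.3, 165. ]), array([  0.3, -25.1,   0.1]))
red2 [-234.  -19.   50.]
red2 [-297.  -71.   50.]
red2 [-327.  -30.   50.]
red2 [-259.   17.   50.]
```

```bash
python3 -m handwheel '{"gripper":[0.5,0.5,0.5,0.5,0.5],"offset":[[23,-2,33],[46,-4,66],[70,-6,99],[94,-8,132],[117,-9,162]],"rot":[[0,-6,0],[0,-12,0],[0,-18,0],[0,-24,0],[0,-30,0]]}'
python3 -m handwheel '{"gripper":[0.5],"offset":[[0,0,0]],"rot":[[0,0,0]]}'
python3 - <<'E'
from h import *
print(wj(state()['ee_pos']))
print(rel(jw(-158,10,18),tgt(65,-1)),state()['gripper_width'])
E
```

```text
time_s: 6.65
ee_pos: [435.6, -99.8, 121.6]
ee_rot: [179.3, 65.1, 44.3]
force: [0.0, -0.1, -1.2]
gripper_width: 45.8
time_s: 6.73
ee_pos: [434.2, -95.6, 119.0]
ee_rot: [-179.4, 65.1, 45.8]
force: [-0.1, 1.8, 0.1]
gripper_width: 45.7
[-158.76039148   13.8935541   118.95573827]
(array([91.9,  4.3, 41.8]), array([0.6, 0.2, 0.5])) 45.685141930682654
```

```bash
python3 -m handwheel '{"gripper":[0.5,0.5,0.5,0.5,0.5],"offset":[[20,1,9],[40,1,18],[60,1,28],[80,1,37],[90,1,41]],"rot":[[0,0,0],[0,0,0],[0,0,0],[0,0,0],[0,0,0]]}'
python3 -m handwheel '{"gripper":[0.5,0.5],"offset":[[0,0,0],[0,0,0]],"rot":[[0,0,0],[0,0,0]]}'
python3 - <<'E'
from h import *
print(wj(state()['ee_pos']))
print(rel(jw(-158,10,18),tgt(65,-1)),state()['gripper_width'])
cv2.imwrite('pics/w8.png',grab_frame('wrist')[:,:,::-1])
crop(grab_frame('top'),180,100,310,220,5,'pics/t8.png')
E
```

```text
time_s: 7.15
ee_pos: [437.0, -100.2, 22.9]
ee_rot: [179.8, 64.8, 44.7]
force: [-0.7, 0.6, -0.9]
gripper_width: 45.6
time_s: 7.32
ee_pos: [437.6, -100.7, 24.3]
ee_rot: [179.6, 64.8, 44.5]
force: [0.8, -0.8, 0.3]
gripper_width: 45.6
[-159.93027113    7.81424689   24.34588401]
(array([ 6.6, -2.2,  0.9]), array([ 0.3, -0.2, -0.1])) 45.564767183386714
```

View pics/w8.png

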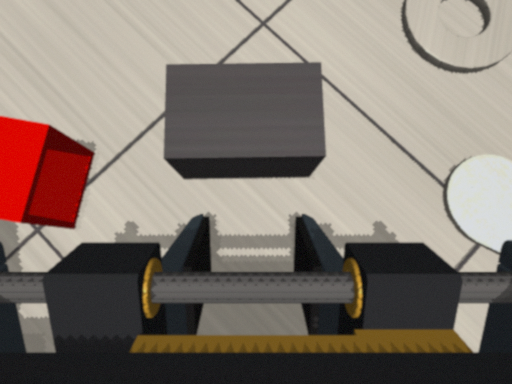

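View pics/t8.png

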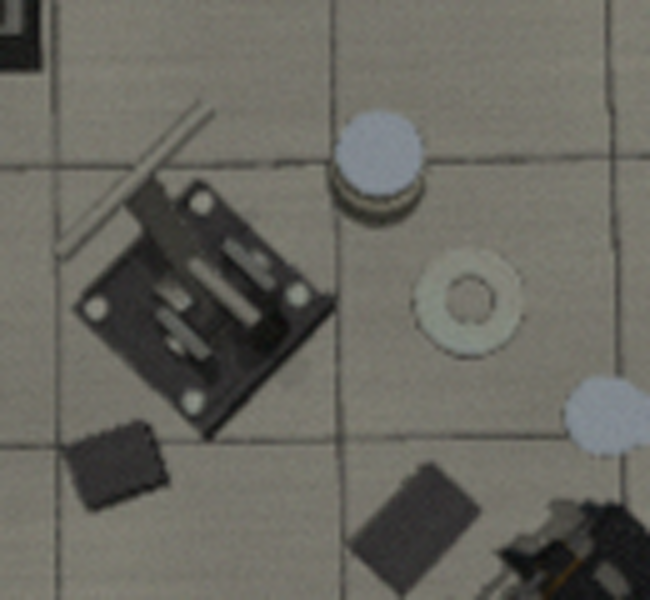

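The wrist view shows the tube at u 165..325, square to the fingers and about 8 px left of their centre. I'll shift about 3 mm, lower slightly and approach contact.

```bash
python3 -m handwheel '{"gripper":[0.5,0.5,0.5,0.5,0.5],"offset":[[5,-3,2],[8,-3,-5],[12,-3,-13],[15,-3,-20],[17,-3,-25]],"rot":[[0,0,0],[0,0,0],[0,0,0],[0,0,0],[0,0,0]]}'
python3 -m handwheel '{"gripper":[0.5,0.5,0.5,0.5,0.5],"offset":[[3,0,-6],[6,0,-13],[9,0,-19],[12,0,-26],[15,0,-32]],"rot":[[0,0,0],[0,0,0],[0,0,0],[0,0,0],[0,0,0]]}'
python3 - <<'E'
from h import *
print(wj(state()['ee_pos']),state()['force'])
print(rel(jw(-10,10,18),tgt(65,-1)),state()['gripper_width'])
cv2.imwrite('pics/w9.png',grab_frame('wrist')[:,:,::-1])
E
```

```text
time_s: 7.83
ee_pos: [456.9, -77.0, 19.1]
ee_rot: [179.5, 64.9, 44.4]
force: [-2.3, -0.9, -1.0]
gripper_width: 45.6
time_s: 8.25
ee_pos: [481.7, -52.1, 18.9]
ee_rot: [179.6, 64.9, 44.5]
force: [-2.8, -1.8, 2.2]
gripper_width: 45.3
[-94.38512442  11.53029149  18.93197486] [-2.80628393 -1.78971435  2.20170597]
(array([ 36.6,   1.9, -76. ]), array([ 0.3, -0.1, -0.1])) 45.31617314777795
```

View pics/w9.png

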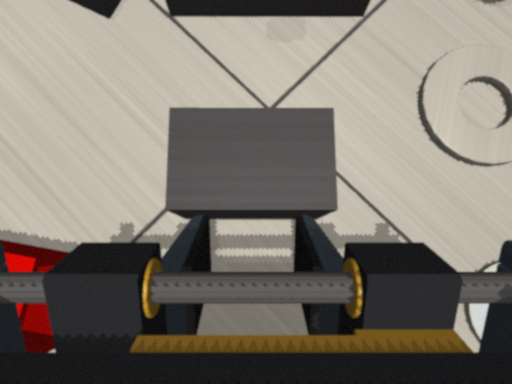

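In contact at about 3 N, with the tube square and centred on the fingers. Pushing on.

```bash
python3 -m handwheel '{"gripper":[0.5,0.5,0.5,0.5,0.5],"offset":[[4,0,-9],[8,0,-18],[13,0,-27],[17,0,-36],[21,0,-45]],"rot":[[0,0,0],[0,0,0],[0,0,0],[0,0,0],[0,0,0]]}'
python3 -m handwheel '{"gripper":[0.5,0.5,0.5,0.5],"offset":[[3,0,-7],[6,0,-13],[8,0,-18],[8,0,-18]],"rot":[[0,0,0],[0,0,0],[0,0,0],[0,0,0]]}'
python3 - <<'E'
from h import *
print(wj(state()['ee_pos']),state()['force'])
print(rel(jw(-10,10,18),tgt(65,-1)),state()['gripper_width'])
cv2.imwrite('pics/w10.png',grab_frame('wrist')[:,:,::-1])
crop(grab_frame('top'),180,100,310,220,5,'pics/t10.png')
E
```

```text
time_s: 8.72
ee_pos: [517.0, -16.8, 18.9]
ee_rot: [179.6, 64.9, 44.5]
force: [-1.7, -1.1, -0.7]
gripper_width: 45.5
time_s: 9.05
ee_pos: [531.2, -2.9, 19.5]
ee_rot: [179.6, 64.9, 44.5]
force: [-0.5, -0.8, -0.1]
gripper_width: 45.3
[-24.6102531   11.71920977  19.54850054] [-0.48745972 -0.75278346 -0.07635759]
(array([  7.6,   1.8, -12.6]), array([ 0.3, -0.1, -0. ])) 45.2811721811495
```

View pics/w10.png

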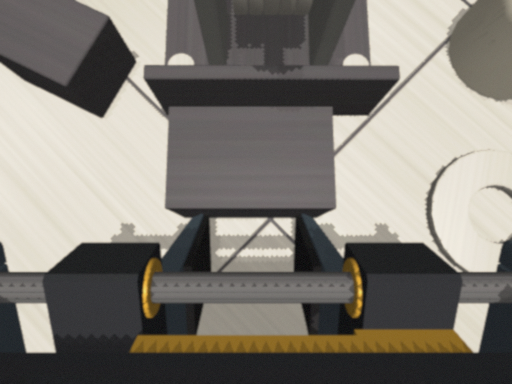

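View pics/t10.png

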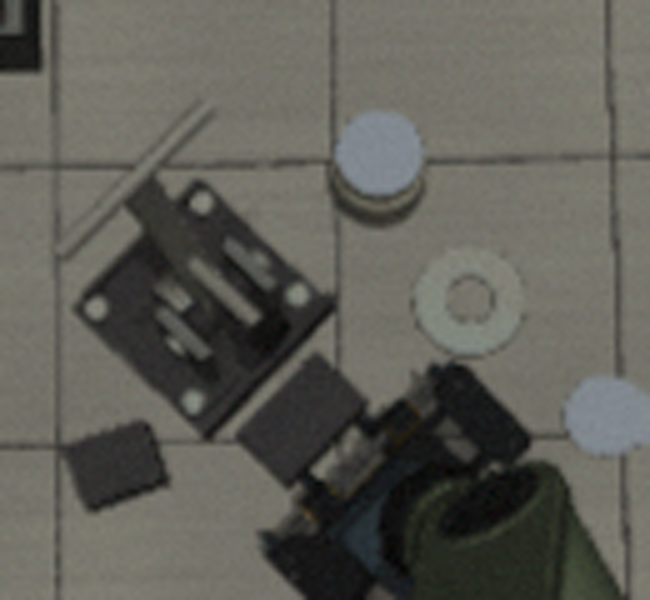

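The tube is about 15 mm short of the plate and parallel to it. I'll finish slowly and watch the force.

```bash
python3 -m handwheel '{"gripper":[0.5,0.5,0.5,0.5,0.5],"offset":[[2,0,-3],[3,0,-6],[4,0,-8],[5,0,-11],[6,0,-12]],"rot":[[0,0,0],[0,0,0],[0,0,0],[0,0,0],[0,0,0]]}'
python3 -m handwheel '{"gripper":[0.5,0.5,0.5],"offset":[[0.5,0,-1],[1,0,-2],[1,0,-2]],"rot":[[0,0,0],[0,0,0],[0,0,0]]}'
python3 - <<'E'
from h import *
print(wj(state()['ee_pos']),state()['force'])
cv2.imwrite('pics/w11.png',grab_frame('wrist')[:,:,::-1])
E
```

```text
time_s: 9.57
ee_pos: [540.1, 5.8, 19.1]
ee_rot: [179.6, 64.9, 44.5]
force: [-2.5, -2.1, 1.6]
gripper_width: 45.5
time_s: 9.82
ee_pos: [541.6, 7.3, 19.1]
ee_rot: [179.6, 64.9, 44.4]
force: [-2.2, -0.8, 1.1]
gripper_width: 45.7
[-10.03392221  11.72188249  19.08427756] [-2.20372049 -0.84912005  1.11432052]
```

View pics/w11.png

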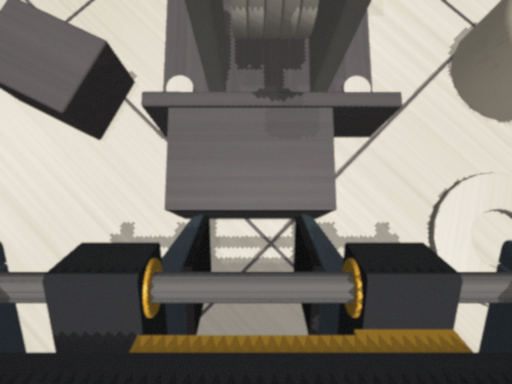

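```bash
python3 -m handwheel '{"gripper":[0.5,0.5],"offset":[[0.4,0,-0.9],[0.4,0,-0.9]],"rot":[[0,0,0],[0,0,0]]}'
python3 -m handwheel '{"gripper":[0.5,0.5],"offset":[[0.4,0,-0.9],[0.4,0,-0.9]],"rot":[[0,0,0],[0,0,0]]}'
python3 -m handwheel '{"gripper":[0.5,0.5],"offset":[[0.4,0,-0.9],[0.4,0,-0.9]],"rot":[[0,0,0],[0,0,0]]}'
```

```text
time_s: 10.03
ee_pos: [542.2, 7.9, 19.1]
ee_rot: [179.6, 64.9, 44.4]
force: [-1.6, -1.5, 2.1]
gripper_width: 45.9
time_s: 10.2
ee_pos: [542.9, 8.6, 19.0]
ee_rot: [179.6, 64.9, 44.4]
force: [-2.6, -2.0, 2.6]
gripper_width: 45.5
time_s: 10.37
ee_pos: [543.1, 8.9, 19.0]
ee_rot: [179.5, 65.0, 44.4]
force: [-5.7, -6.1, 4.8]
gripper_width: 45.6
```

The horizontal force rose to about 8 N, so the tube has reached the plate. One more small push seats it.

```bash
python3 -m handwheel '{"gripper":[0.5,0.5,0.5],"offset":[[0.4,0,-0.9],[0.4,0,-0.9],[0.4,0,-0.9]],"rot":[[0,0,0],[0,0,0],[0,0,0]]}'
python3 -m handwheel '{"gripper":[0.5,0.5,0.5,0.5,0.5],"offset":[[-1,0,2],[-3,0,6],[-6,0,13],[-10,0,22],[-14,0,30]],"rot":[[0,0,0],[0,0,0],[0,0,0],[0,0,0],[0,0,0]]}'
python3 -m handwheel '{"gripper":[0.5,0.5,0.5,0.5,0.5],"offset":[[-15,0,15],[-35,0,30],[-60,0,45],[-90,0,55],[-120,0,60]],"rot":[[0,0,0],[0,0,0],[0,0,0],[0,0,0],[0,0,0]]}'
python3 - <<'E'
from h import *
print(wj(state()['ee_pos']),state()['force'])
cv2.imwrite('pics/w12.png',grab_frame('wrist')[:,:,::-1])
crop(grab_frame('top'),180,100,310,220,5,'pics/t12.png')
crop(grab_frame('scene'),180,70,340,250,4,'pics/s12.png')
E
```

```text
time_s: 10.62
ee_pos: [543.3, 9.1, 18.9]
ee_rot: [179.5, 65.0, 44.3]
force: [-8.0, -8.6, 6.1]
gripper_width: 45.2
time_s: 11.03
ee_pos: [520.0, -13.7, 18.9]
ee_rot: [179.6, 64.9, 44.5]
force: [0.5, -0.6, 0.4]
gripper_width: 45.6
time_s: 11.45
ee_pos: [443.5, -88.1, 102.2]
ee_rot: [180.0, 65.0, 44.8]
force: [0.6, 0.4, 0.4]
gripper_width: 45.7
[-146.88524843   12.73192395  102.16410573] [0.56055117 0.3512428  0.39592279]
```

View pics/w12.png

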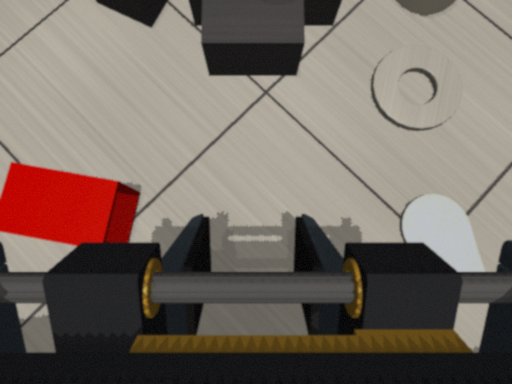

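View pics/t12.png

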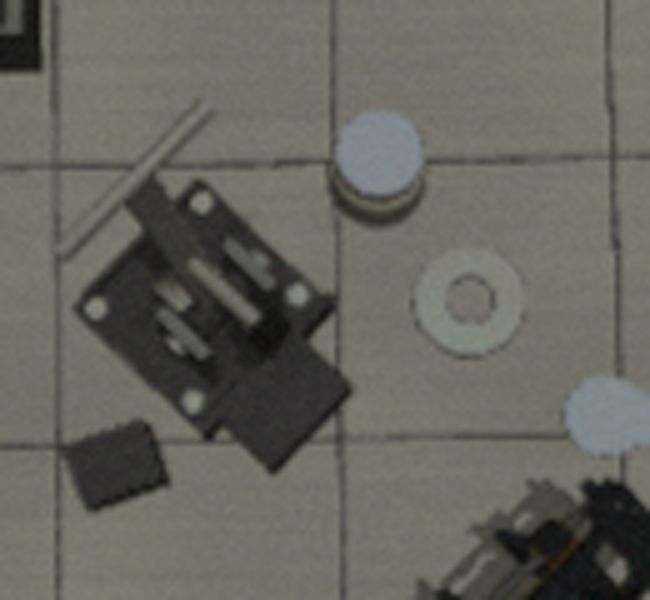

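View pics/s12.png

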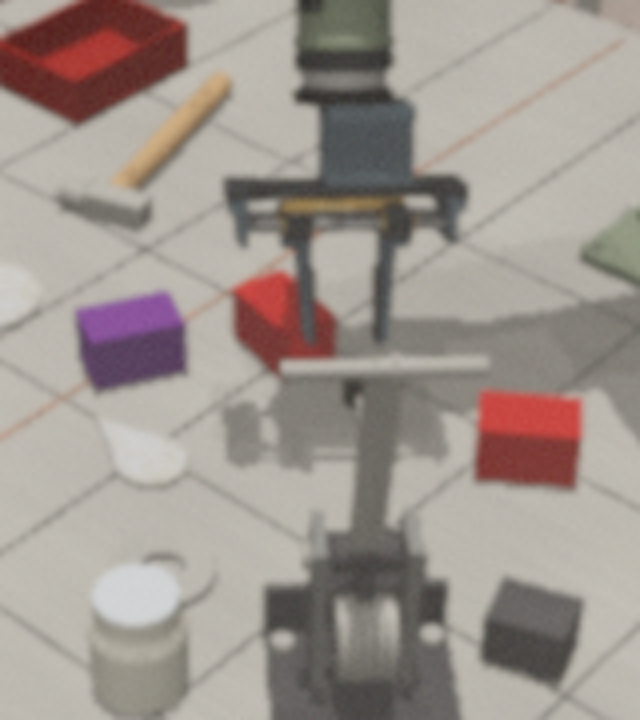

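The tube is against the plate at crop (285,400), the arm is raised, the bystanders are unmoved and the robot is clear. A numeric check before handing in.

Run:
```python
from h import *
c=cam('top'); g=lambda u,v,z: onz(c,179.6+u/5,99.6+v/5,z)
A,B=g(208,438,48),g(337,302,48); P,Q=g(273,473,50),g(352,389,50)
d=B-A; e=Q-P; n=np.array([-d[1],d[0],0])/np.linalg.norm(d); t=d/np.linalg.norm(d)
print("near face to stop",((A+B)/2-(P+Q)/2)@n,"lateral",((A+B)/2-(P+Q)/2)@t,"angle",np.degrees(np.arctan2(e[1],e[0])-np.arctan2(d[1],d[0])),np.linalg.norm(e),np.linalg.norm(d))
a=cv2.imread('pics/t7.png').astype(int);b=cv2.imread('pics/t12.png').astype(int)
cw=cam('wrist'); 
P,Q=onz(cw,210,74,0),onz(cw,297,75,0); P2,Q2=onz(cw,203,41,50),onz(cw,304,41,50)
for a,b in((P,Q),(P2,Q2)): print("wrist near edge",wj(a).round(1),wj(b).round(1),np.linalg.norm(a-b).round(1))
```

```text
near face to stop 49.068583421143025 lateral 12.32298814714582 angle 0.07460691550143397 79.06245539473827 129.1839670175754
wrist near edge [ 9.3 48.3  0. ] [  8.7 -32.1   0. ] 80.3
wrist near edge [ 9.6 47.9 50. ] [ 10.  -30.7  50. ] 78.6
```

```bash
python3 -m handwheel '{"gripper":[0.5,0.5,0.5],"offset":[[0,0,0],[0,0,0],[0,0,0]],"rot":[[0,0,0],[0,0,0],[0,0,0]]}'
python3 -c "
from workcell import *
print(job_done())"
```

```text
time_s: 11.85
ee_pos: [445.5, -86.6, 101.2]
ee_rot: [179.9, 64.9, 44.8]
force: [-0.4, 0.6, -0.7]
gripper_width: 45.2
the job is handed in; nothing more can be done
None
```

The jig is ready and I handed the job in at about 12 s; the interface reported no verdict. I pushed the counterweighted arm up with the shut fingers under the cross bar, and it carried on by itself to its raised position. I then slid the grey tube against the stop plate with the half-open fingers, stopping once the horizontal push force reached about 12 N.

Last checks:
- **Flush:** in the top view the tube's near face is 49 mm from the stop face. The tube is 50 mm deep, so it is flush within measuring error. The wrist view put that face at jig x ≈ 9 to 10 mm, against an ideal of 5. My estimate of the jig's position is about 4 mm off between those two cameras, which accounts for the difference. The force rise at contact supports the tube being flush.
- **Square and centred:** the tube is within about 0.1° of the plate in the top view, and 9 to 12 mm off the centre line (limit 30 mm).
- **Everything else:** the arm was still raised in the last pictures. The washer, block, jar and small leaf blank look unmoved there; I did not re-check the large leaf blank and bowl at the end, but the robot stayed well away from them. The gripper was clear of everything, with no contact force.

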